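Dock a hanging slide carrier on the sloped gravity rail

ROBOT

A 6-joint arm with a two-finger parallel gripper is mounted at the origin on the work surface. World frame = base frame: x ahead of the robot, y to its left, z up, the work surface at z = 0. Lengths are in m, angles in rad, forces in N, time in s.
With the tool pointing down it reaches from about 0.225 to 0.875 m from the base axis. Payload 3.4 kg.
Tool frame: the origin (TCP) lies between the finger pads; the fingertips stand arm.nose_length ahead of it and the grasp point (between the pads) lies 3 mm ahead of it (arm.nose_length is the distance from the TCP to the fingertips, in m); x points along the fingers, y is the direction in which the jaws open and shut, and the axes are right-handed (so a half turn about x gives the same grasp; the last joint's range is limited). The gripper opens to 85 mm and grips with 20 to 120 N. Pads are 22 mm wide; open, the fingers measure 114 mm over their backs; the gripper's body (76 mm by 85 mm) begins 54 mm behind the grasp point. The pads swing forward as they close: fully open they stand 13 mm farther back than shut.
Start: joints at [-1.237, 0.276, 1.505, -0, 1.361, -0.121], TCP at [0.253, -0.517, 0.225] pointing down, gripper open.
Joint ranges: [-2.89, 2.89], [-0.75, 2.08], [0.22, 2.7], [-1.18, 4.32], [0.11, 2.71], [-2.7, 2.7]. Speed limits (rad/s): [2.57, 2.57, 3.14, 3.14, 3.14, 3.14].

INTERFACE

Orientations are given as a rotation vector (axis times angle).
In Python, from station import arm gives the robot as it stands. The module is installed in compiled form; this text tells all that it offers.
- The arm moves only by the tool step_arm, never from a script. Its argument "targets" is a list that holds one entry, the list of rows, each a list of 5 numbers: the shift along the tool's x, y, z in units of 30 mm (1.0 is 30 mm), then the turn about the tool's x in units of 6 degrees (1.0 is 6 degrees), then the gripper command: -1 is fully open, 1 is shut, values between are in proportion. A call has 1 to 8 rows; each row is the pose to reach, as a shift and turn from the pose commanded when the call began, along the tool's axes at that moment; what a row does not reach only later rows make up. A row lasts 1/12 s, in which the tool goes at most 41.7 mm and 7.16 degrees, less where a joint would pass 70% of its speed; a pose out of reach is approached as far as the arm can. A call with a gripper value outside its range is refused whole. The fingers move at their own pace and stop on an object; the grip force is fixed at half the most. Time passes only in rows, so rows that repeat a pose let the fingers close. It gives the time, the measured TCP pose, the force and the opening at its end, in the units of the state.
- arm.get_state(): the state, without advancing time (a new reading comes with each control period).
- arm.get_image(name): name is "scene" or "top" or "wrist"; returns a dict with "frame" (480x640x3 uint8, blue, green, red), "mtx" (3x3 intrinsics, pixels), "R" (3x3) and "t" (3): a world point X has camera coordinates R X + t; the wrist camera has in their place "tool_from_camera" (4x4, takes a point from camera to tool coordinates, whose origin is the TCP and whose axes are the tool frame's). Camera axes: x right, y down, z forward; pixel columns grow to the right and rows downward; lengths in m; the calibration is good to about 2 mm. A picture is of the moment at which its call begins: read the wrist's pose just before it. There is no depth.
- arm.job_done(): hands the job in, once; it reports no verdict.
Trained networks look in the newest picture that a camera, given by its name, has taken for a name from the list of things; names that differ only in an ending like _2 or _b are one class to them, and where a whole thing is asked for, a point or a joint stands for the part that bears it (a point fixed in the world has none). Each returns a list of dicts, best first, with "confidence" (0 to 1); they miss things now and then, are a little off and sometimes report something else, mostly with a low value. They report only what shows in the picture. A call takes as long as a camera call.
- arm.search_frame(label, camera): "at" ([column, row] in pixels, amid what is visible of it).
- arm.mark_of(label, camera): "at" ([column, row] in pixels: a listed point, or the origin of a listed thing).
The state is a dict: "time": time; "q": joint angles; "qd": joint speeds; "joint_torque": joint torques, N m; "tool_pos": TCP position; "ee_rot": TCP orientation; "force": force on the tool from outside, world axes, zero at the start; "ft_torque": the same for the moment, N m; "gripper_width": opening from 0.0 (shut) to 1.0 (fully open).
Only numpy, scipy, OpenCV 4.12 (cv2) and the standard library are available. Lean on these libraries where they do the work, as an engineer would, in place of code of your own. Each camera call takes 0.05 s, during which the arm holds its last target.

TASK

Pick up the slide carrier with the green fin and hook it over the upper end of the sloping rail, at the yellow mark, lowering it by feel until the rail takes its weight, pressing with less than 15 N, before you let go. Let it run down by itself to the orange stop pad; then press the carrier gently down the rail until the pad is pushed fully home, and back off. Keep all other pushes on the rail and pad under 25 N and leave the blue and white carriers where they stand.

Things in the scene. Friction and masses are not known exactly. Their poses are not given: they have to be found in the camera images.
- green_fin (a point): Centre of the green grip fin of the carrier to hang. Carrier axes: z up, y along the fin. Fin 12 (x) x 64 (y) x 44 (z) mm. Under it a green top plate, x -28 to +15, y -32 to +32, z -30 to -22. The carrier stands on the table, fin centre 146 mm up; 0.2 to 0.33 kg, centred below the fin.
- green_slot (a point): Point 30 mm below the green fin's centre: middle of the top plate's flat slick underside, which runs on the rail. Lips 6 mm thick hang 12 mm below it on both sides of an 18 mm slot (x -9 to +9). A spine at x -28 to -22 carries the white slide basket (x -22 to +28, y -30 to +30, top 76 mm below this point). Open to +x between lips and basket: move it +x onto the rail, then down.
- blue_fin (a point): Centre of the fin of a like carrier with blue fin; bystander, same sizes.
- white_fin (a point): Centre of the fin of a like carrier, all white; bystander, same sizes.
- station: Rail station, fixed. Origin: centre of the underside of its white base (70 x 420 x 12 mm). x across the rail away from the robot, y towards the rail's upper end. Posts 16 mm thick at y +188 (255 high) and -188 (210 high). Rail: aluminium bar 12 mm wide, 12 thick, over x = 0, 7 degrees (0.122 rad) down towards -y, on rubber mounts (gives 1 mm per 9 N).
- rail_mid (a point): Fixed mark on the station at x = 0, y = 0, 195 mm up: the NOMINAL middle of the rail's top. The real rail is clamped up to 15 mm higher or lower, differently each time and not measured here: find it by touch. Rail top at station y is that height + 0.123 y.
- load_mark (a point): Nominal point of the rail's top (same 15 mm doubt in height) at the middle of its yellow band, 60 mm long, at the upper end: hang the carrier with its fin centre within 35 mm of this along the rail. Let go there it slides down by itself in 1 to 2 s, lying at the rail's slope.
- dock (a joint): Orange stop pad at the rail's lower end, travel downhill along the rail in m: 0 out, 0.016 fully home (hard end). Starts at 0 to 0.003; the arriving carrier may shift it some mm. No spring: about 6 N of friction, stays where left. 34 mm wide, 3 to 51 mm above the rail's top; it meets the downhill end of fin and plate, the fin centre being then at station y -97 mm, and -112 when home.

How it is judged:
On the way, in this order (a step that is already met when the one before it is completed fails the run):
1. the green carrier, still held, rests on the rail at the yellow mark (x of green_fin in the frame of station between -0.01 and 0.01 m and contact force between green and station above 0.5 N and angle between green's own z axis and vertical below 0.26 rad and z of green_fin in the frame of station between 0.175 and 0.265 m and contact force between the fingers and green above 1 N and y of green_fin in the frame of station between 0.055 and 0.135 m), for 0.2 s.
2. released, it has run down to the stop pad by itself (x of green_fin in the frame of station between -0.01 and 0.01 m and contact force between green and station above 0.5 N and angle between green's own z axis and vertical below 0.26 rad and z of green_fin in the frame of station between 0.175 and 0.265 m and contact force between the fingers and green below 0.1 N and y of green_fin in the frame of station below -0.088 m and linear speed of green below 0.02 m/s), for 0.2 s.
3. the carrier has pushed the stop pad fully home (x of green_fin in the frame of station between -0.01 and 0.01 m and contact force between green and station above 0.5 N and angle between green's own z axis and vertical below 0.26 rad and z of green_fin in the frame of station between 0.175 and 0.265 m and value of joint dock above 0.014 m), for 0.1 s.
At the end, for the whole second after the job is handed in: The green carrier hangs by its hook on the rail (slot over the rail within 10 mm, within 0.26 rad of upright), at rest against the stop pad, which stands at least 13.5 of its 16 mm home; nothing is held (x of green_fin in the frame of station between -0.01 and 0.01 m and contact force between green and station above 0.5 N and angle between green's own z axis and vertical below 0.26 rad and z of green_fin in the frame of station between 0.175 and 0.265 m and y of green_fin in the frame of station below -0.104 m and value of joint dock above 0.0135 m and linear speed of green below 0.02 m/s and contact force between the arm and station below 0.1 N); the robot touches nothing.
It fails at once if the robot, holding or pushing the carrier, presses it on the rail or pad with more than 25 N (contact force between green and station above 25 N and contact force between the fingers and green above 0.3 N).
It fails at once if the robot presses the held carrier on the upper part of the rail with more than 15 N (contact force between green and station above 15 N and contact force between the fingers and green above 0.3 N and y of green_fin in the frame of station above 0.02 m).
It fails at once if the robot pushes the rail station with more than 25 N (contact force between any of the arm, the fingers and station above 25 N).
It fails at once if the carrier is led along the middle of the rail by the gripper instead of running by itself (contact force between the fingers and green above 0.3 N and contact force between green and station above 0.3 N and y of green_fin in the frame of station between -0.06 and 0.02 m).
It fails at once if the blue or white carrier is shifted by more than 20 mm (distance of any of blue_fin, white_fin from where it was at the start of the episode above 0.02 m).
It also fails if it takes over 56 s, if anything falls off the work surface, if the arm or the gripper's body presses on something with over 40 N, if the wrist force passes 120 N, or if a joint passes its speed limit or range.

## Working session

There is one attempt and no reset: what is moved stays moved. The work goes in short steps, Python scripts to look and compute and a tool call to move; the robot and the scene stay as the last step left them, time stands still between calls to the robot, and variables do not carry over. Pictures are saved under pics/ and viewed, and the job is handed in when it is done.

Besides the shell and the picture viewer there is one more tool, called as a command line: name --argument value ..., lists and objects as JSON in quotes. step_arm: Moves the arm, as the interface text tells. Its arguments: {"type":"object","properties":{"targets":{"type":"array"}},"required":["targets"]}

```bash
mkdir -p pics; cat > h.py <<'E'
import numpy as np, cv2
from scipy.spatial.transform import Rotation as Ro
from station import arm
def snap(n,f):
    im=arm.get_image(n); cv2.imwrite('pics/'+f,im['frame']); return im
def ray(im,px):
    K=im['mtx'];d=np.linalg.inv(K)@np.array([px[0],px[1],1.]);R=np.array(im['R']);t=np.array(im['t'])
    return -R.T@t, R.T@d
def atz(im,px,z):
    o,d=ray(im,px); return o+d*(z-o[2])/d[2]
def tri(rs):
    A=np.zeros((3,3));b=np.zeros(3)
    for o,d in rs:
        d=d/np.linalg.norm(d);P=np.eye(3)-np.outer(d,d);A+=P;b+=P@o
    x=np.linalg.solve(A,b)
    return x,[np.linalg.norm((np.eye(3)-np.outer(d,d)/(d@d))@(x-o)) for o,d in rs]
def st():
    s=arm.get_state(); print('t',round(s['time'],2),'pos',np.round(s['tool_pos'],4),'rot',np.round(s['ee_rot'],3),'F',np.round(s['force'],2),'w',round(s['gripper_width'],3)); return s
E
python3 - <<'E'
from h import *
s=st(); print(arm.nose_length, Ro.from_rotvec(s['ee_rot']).as_matrix().round(3))
ims={}
for n in ('scene','top'):
    ims[n]=snap(n,n+'0.png')
    for l in ('green_fin','green_slot','blue_fin','white_fin','station','rail_mid','load_mark','dock'):
        print(n,l,[(np.round(r['at'],1).tolist(),round(r['confidence'],2)) for r in arm.mark_of(l,n)[:3]])
    print(ims[n]['mtx'].tolist(),np.array(ims[n]['R']).tolist(),np.array(ims[n]['t']).tolist())
st()
E
```

```text
t 0.0 pos [ 0.2524 -0.516   0.2242] rot [ 1.969  0.458 -1.97 ] F [-0.37 -0.   -0.22] w 0.999
0.022 [[-0.001  0.439 -0.898]
 [ 0.002 -0.898 -0.439]
 [-1.    -0.002 -0.   ]]
scene green_fin [([277.8, 186.2], 0.72), ([365.0, 210.2], 0.61)]
scene green_slot [([281.1, 200.9], 0.68), ([358.4, 291.0], 0.27)]
scene blue_fin [([355.1, 138.1], 0.85)]
scene white_fin [([191.7, 269.9], 0.94)]
scene station [([355.8, 290.4], 0.91)]
scene rail_mid [([364.0, 215.6], 0.7)]
scene load_mark [([404.0, 178.8], 0.75)]Traceback (most recent call last):
  File "<stdin>", line 7, in <module>
ValueError: it knows: blue_fin, green_fin, green_slot, load_mark, rail_mid, station, white_fin
```

```bash
python3 - <<'E'
from h import *
from itertools import product
L=('green_fin','green_slot','blue_fin','white_fin','station','rail_mid','load_mark')
R={}
for n in ('scene','top'):
    im=snap(n,n+'0.png')
    for l in L:
        r=arm.mark_of(l,n); print(n,l,[(np.round(q['at'],1).tolist(),round(q['confidence'],2)) for q in r[:3]])
        R[n,l]=[ray(im,q['at']) for q in r[:2]]
for l in L:
    for a,b in product(R['scene',l],R['top',l]):
        x,e=tri([a,b]);print(l,x.round(4),np.round(e,4))
st()
E
```

```text
scene green_fin [([279.5, 187.6], 0.87)]
scene green_slot [([280.1, 199.0], 0.75)]
scene blue_fin [([354.1, 136.5], 0.63)]
scene white_fin [([192.7, 267.2], 0.85)]
scene station [([358.7, 291.7], 0.9)]
scene rail_mid [([365.7, 212.4], 0.88)]
scene load_mark [([402.0, 178.9], 0.81)]
top green_fin [([326.8, 299.2], 0.83)]
top green_slot [([322.5, 296.2], 0.62)]
top blue_fin [([182.0, 289.0], 0.83)]
top white_fin [([473.1, 278.7], 0.68)]
top station [([331.1, 190.2], 0.81)]
top rail_mid [([324.7, 172.8], 0.76)]
top load_mark [([253.9, 166.6], 0.69)]
green_fin [0.4362 0.0141 0.1466] [0.0018 0.0018]
green_slot [0.4368 0.0186 0.1174] [0.0025 0.0025]
blue_fin [0.45   0.2251 0.1486] [0.003 0.003]
white_fin [ 0.463  -0.2014  0.1492] [0.0002 0.0002]
station [ 0.6194  0.0111 -0.0007] [0.0036 0.0036]
rail_mid [0.617  0.014  0.1944] [0.0027 0.0027]
load_mark [0.6233 0.1113 0.2016] [0.0009 0.0009]
t 1.2 pos [ 0.2526 -0.5166  0.2252] rot [ 1.969  0.455 -1.969] F [ 0.52  0.79 -0.09] w 0.999
```

View pics/scene0.png

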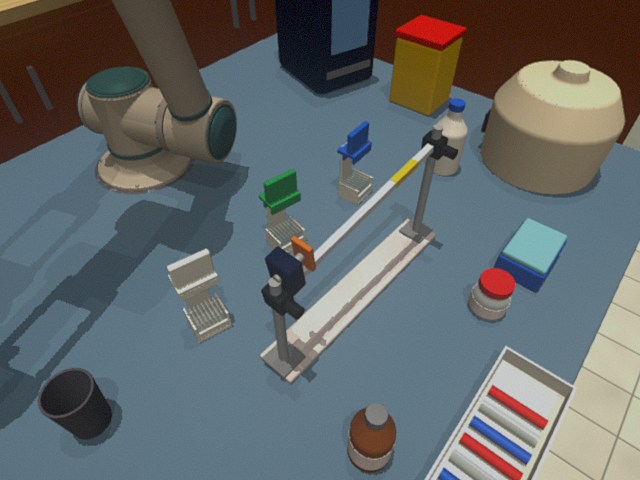

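View pics/top0.png

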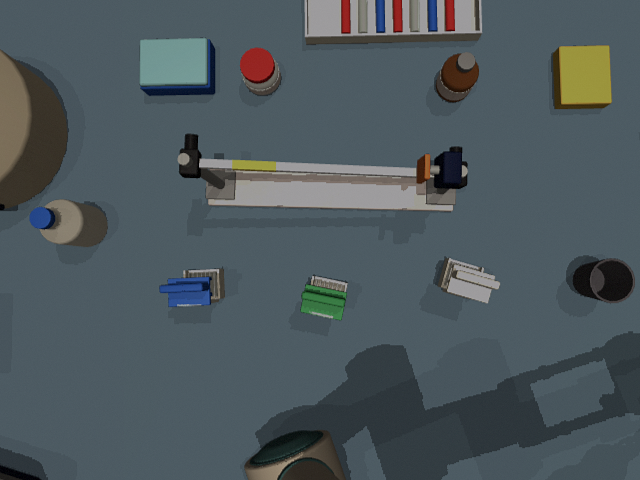

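```bash
python3 - <<'E'
from h import *
im=snap('top','top1.png');f=im['frame']
a=cv2.resize(f[255:330,280:380],None,fx=7,fy=7,interpolation=cv2.INTER_NEAREST);cv2.imwrite('pics/ga.png',a)
b=cv2.resize(f[140:220,170:480],None,fx=2.5,fy=2.5,interpolation=cv2.INTER_NEAREST);cv2.imwrite('pics/rb.png',b)
im2=snap('scene','scene1.png')
c=cv2.resize(im2['frame'][110:260,250:460],None,fx=3.8,fy=3.8,interpolation=cv2.INTER_NEAREST);cv2.imwrite('pics/sc.png',c)
# yellow and orange
for n,i in(('top',im),('scene',im2)):
    h=cv2.cvtColor(i['frame'],cv2.COLOR_BGR2HSV)
    print(n,im['mtx'][0])
E
```

```text
top [622.05881034   0.         331.61437911]
scene [622.05881034   0.         331.61437911]
```

View pics/ga.png

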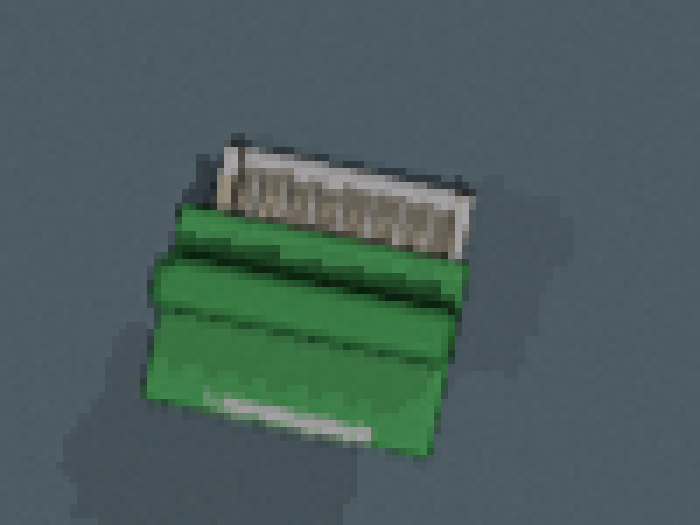

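View pics/rb.png

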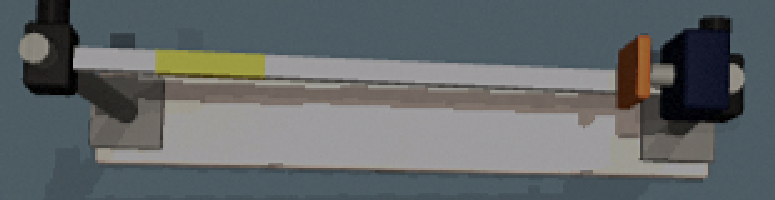

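View pics/sc.png

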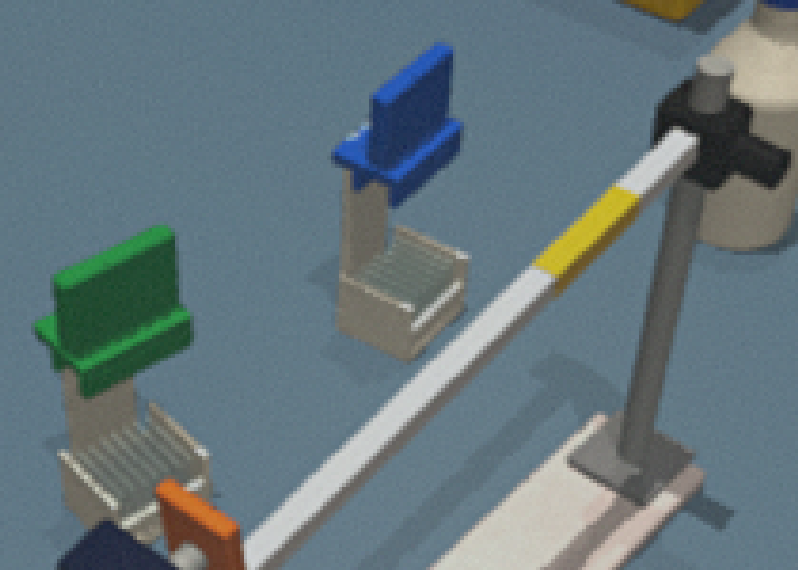

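```bash
cat >> h.py <<'E'
E
python3 - <<'E'
from h import *
im=arm.get_image('top'); im2=arm.get_image('scene')
g=lambda p:(280+p[0]/7-.5+.5/7,255+p[1]/7-.5)
def yaw(a,b): d=b-a; return np.degrees(np.arctan2(d[1],d[0]))
for a,b,z in (((162,262),(462,318),.168),((153,306),(447,362),.168),((150,400),(430,455),.124)):
    A,B=atz(im,g(a),z),atz(im,g(b),z);print('fin',A,B,yaw(A,B),np.linalg.norm(A-B))
r=lambda p:(170+p[0]/2.5-.3,140+p[1]/2.5-.3)
A,B=atz(im,r((95,162)),.012),atz(im,r((708,177)),.012);print('base edge',A,B,yaw(B,A),np.linalg.norm(A-B))
f=lambda i,lo,hi:cv2.inRange(cv2.cvtColor(i['frame'],cv2.COLOR_BGR2HSV),lo,hi)
# yellow
for n,i,box in(('top',im,(220,150,290,180)),('scene',im2,(380,150,430,190))):
    m=f(i,(22,120,60),(34,255,255));k=np.zeros_like(m);k[box[1]:box[3],box[0]:box[2]]=m[box[1]:box[3],box[0]:box[2]]
    ys,xs=np.nonzero(k);print(n,xs.mean(),ys.mean(),xs.min(),xs.max(),ys.min(),ys.max(),len(xs))
c=lambda p:(250+p[0]/3.8-.4,110+p[1]/3.8-.4)
# yellow band corners, top surface: top view: upper-left(157,50),lower-left(156,73),UR(265,54),LR(265,76)
T=[(157,50.5),(156,73),(265,54),(265,76)]   # far/near x ; upper/lower end
# scene: corners of top face: upper-end: near-robot side (left) (613,188), far(640,200?); lower-end left (536,263), right (563,282)
S=[(641,201),(613,188),(561,280),(535,264)]
P=[]
for t,s in zip(T,S):
    x,e=tri([ray(im,r(t)),ray(im2,c(s))]);P.append(x);print('yellow',x.round(4),np.round(e,4))
print(np.mean(P,0))
E
```

```text
fin [0.44660753 0.04671983 0.168     ] [ 0.43454888 -0.01486829  0.168     ] -101.07808889451354 0.06275753057075437
fin [0.43761448 0.04864173 0.168     ] [ 0.42559972 -0.01168218  0.168     ] -101.26425074338863 0.06150876562899217
fin [0.41584203 0.05279041 0.124     ] [ 0.4035515  -0.00739223  0.124     ] -101.54225721814603 0.06142480197134502
base edge [0.59327702 0.22031476 0.012     ] [ 0.57727974 -0.19771138  0.012     ] 87.80844005393966 0.4183321258204001
top 253.75116279069766 165.36976744186046 232 275 160 171 430
scene 404.3734939759036 170.64658634538154 391 417 159 182 249
yellow [0.6312 0.139  0.2214] [0.001 0.001]
yellow [0.6181 0.1391 0.222 ] [0.0004 0.0004]
yellow [0.6296 0.0801 0.2155] [0.0013 0.0013]
yellow [0.6169 0.08   0.2174] [0.0013 0.0013]
[0.62395165 0.10955993 0.2190606 ]
```

```bash
cat >> h.py <<'E'
def plan(p,yaw=None,s=None):
    s=s or st(); R=Ro.from_rotvec(s['ee_rot']).as_matrix()
    u=R.T@(np.array(p)-s['tool_pos'])/.03
    cur=np.degrees(np.arctan2(R[1,1],R[0,1]))
    t=0 if yaw is None else -((yaw-cur+180)%360-180)/6
    print('yaw',cur.round(2),'units',u.round(3),round(t,3),'tilt down',R[2,0].round(4))
E
python3 - <<'E'
from h import *
plan([.436,.0165,.28],-11.1)
E
```

```text
t 1.4 pos [ 0.2526 -0.5166  0.2251] rot [ 1.969  0.455 -1.969] F [ 0.45 -0.02  0.65] w 1.003
yaw -63.94 units [ -1.831 -13.278 -13.298] -8.807 tilt down -1.0
```

step_arm --targets '[[[-1.8,0,0,0,-1],[-1.8,-2,-2,-1,-1],[-1.8,-3,-3,-2,-1],[-1.8,-4,-4,-3,-1],[-1.8,-5,-5,-4,-1],[-1.8,-6,-6,-5,-1],[-1.8,-7,-7,-6,-1],[-1.8,-8,-8,-7,-1]]]'

```text
time: 2.07
tool_pos: [0.3472, -0.2394, 0.2792]
ee_rot: [1.483, 1.005, -1.482]
force: [0.1, -0.3, 0.3]
gripper_width: 1.0
```

```bash
python3 - <<'E'
from h import *
plan([.436,.0165,.28],-11.1)
E
```

```text
t 2.07 pos [ 0.3472 -0.2394  0.2792] rot [ 1.483  1.005 -1.482] F [ 0.06 -0.27  0.34] w 1.0
yaw -21.7 units [-0.027 -0.404 -9.02 ] -1.766 tilt down -1.0
```

step_arm --targets '[[[0,0,-1,0,-1],[0,-0.3,-2.3,-0.5,-1],[0,-0.3,-3.6,-1,-1],[0,-0.3,-4.9,-1.5,-1],[0,-0.3,-6,-1.5,-1],[0,-0.3,-7,-1.5,-1],[0,-0.3,-7,-1.5,-1],[0,-0.3,-7,-1.5,-1]]]'

```text
time: 2.73
tool_pos: [0.4174, -0.0419, 0.279]
ee_rot: [1.371, 1.096, -1.371]
force: [-0.1, -0.8, -0.6]
gripper_width: 0.999
```

```bash
python3 - <<'E'
from h import *
plan([.436,.0165,.28],-11.1)
n='wrist';im=snap(n,'w1.png')
T=np.array(im['tool_from_camera']);print(T.round(3).tolist())
for l in ('green_fin','green_slot'): print(l,arm.mark_of(l,n)[:2])
plan([.436,.0165,.28],-11.1)
E
```

```text
t 2.73 pos [ 0.4174 -0.0419  0.279 ] rot [ 1.371  1.096 -1.371] F [-0.09 -0.8  -0.61] w 0.999
yaw -12.72 units [-0.035  0.177 -2.036] -0.27 tilt down -1.0
[[-0.001, -0.27, 0.963, -0.148], [1.0, -0.0, 0.001, 0.0], [-0.0, 0.963, 0.27, -0.067], [0.0, 0.0, 0.0, 1.0]]
green_fin [{'at': [323.8, 141.6], 'confidence': 0.57}]
green_slot [{'at': [322.0, 142.1], 'confidence': 0.86}]
t 2.88 pos [ 0.4169 -0.044   0.279 ] rot [ 1.374  1.093 -1.375] F [-0.43 -1.   -0.26] w 1.001
yaw -12.99 units [-0.036  0.167 -2.107] -0.316 tilt down -1.0
```

View pics/w1.png

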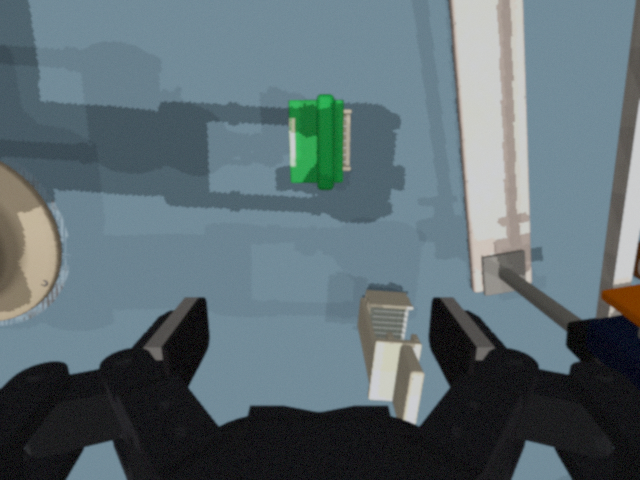

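```bash
cat >> h.py <<'E'
def wray(im,px,s):
    T=np.array(im['tool_from_camera']);R=Ro.from_rotvec(s['ee_rot']).as_matrix();p=np.array(s['tool_pos'])
    d=np.linalg.inv(im['mtx'])@np.array([px[0],px[1],1.]); return R@T[:3,3]+p, R@T[:3,:3]@d
def watz(im,px,z,s):
    o,d=wray(im,px,s);return o+d*(z-o[2])/d[2]
E
python3 - <<'E'
from h import *
s=st();im=snap('wrist','w2.png')
f=im['frame'][80:210,270:370]
cv2.imwrite('pics/w2c.png',cv2.resize(f,None,fx=4.5,fy=4.5,interpolation=cv2.INTER_NEAREST))
E
```

```text
t 2.88 pos [ 0.4169 -0.044   0.279 ] rot [ 1.374  1.093 -1.375] F [-0.43 -1.   -0.26] w 1.001
```

View pics/w2c.png

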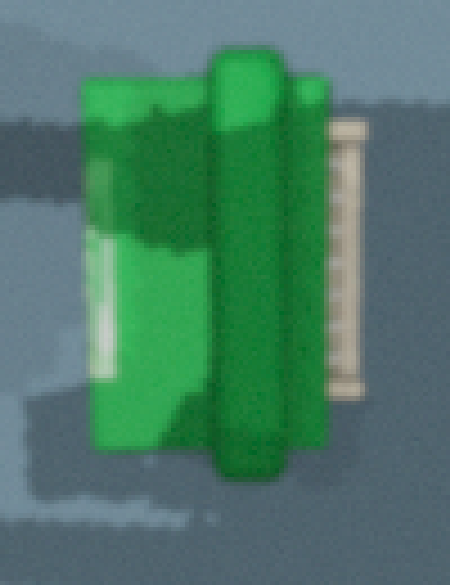

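```bash
python3 - <<'E'
from h import *
s=st();im=arm.get_image('wrist')
a=watz(im,(270+248/4.5-.4,80+55/4.5-.4),.168,s);b=watz(im,(270+250/4.5-.4,80+475/4.5-.4),.168,s)
print(a,b,np.linalg.norm(a-b),(a+b)/2,np.degrees(np.arctan2(*(a-b)[[1,0]]))-90)
plan([(a+b)[0]/2,(a+b)[1]/2,.28],-12.7)
E
```

```text
t 2.93 pos [ 0.4169 -0.0441  0.279 ] rot [ 1.374  1.092 -1.375] F [ 0.06 -0.34 -0.03] w 0.999
[0.44243821 0.0459731  0.168     ] [ 0.42931213 -0.01332503  0.168     ] 0.0607335386332026 [0.43587517 0.01632403 0.168     ] -12.481577891653473
t 2.98 pos [ 0.4169 -0.0442  0.279 ] rot [ 1.375  1.092 -1.375] F [-0.96  0.69 -0.23] w 1.0
yaw -13.06 units [-0.036  0.16  -2.108] -0.06 tilt down -1.0
```

step_arm --targets '[[[0,0.16,-1.2,0,-1],[0,0.16,-2.1,0,-1],[1.2,0.16,-2.1,0,-1],[2.4,0.16,-2.1,0,-1],[3.4,0.16,-2.1,0,-1],[4.2,0.16,-2.1,0,-1],[4.2,0.16,-2.1,0,-1],[4.2,0.16,-2.1,0,-1]]]'

```text
time: 3.65
tool_pos: [0.4353, 0.0164, 0.1525]
ee_rot: [1.374, 1.095, -1.377]
force: [1.0, -0.2, 0.2]
gripper_width: 1.0
```

```bash
python3 - <<'E'
from h import *
plan([.4359,.0164,.153],-12.7)
snap('wrist','w3.png')
E
```

```text
t 3.65 pos [0.4353 0.0164 0.1525] rot [ 1.374  1.095 -1.377] F [ 0.97 -0.23  0.18] w 1.0
yaw -13.04 units [-0.018  0.019 -0.004] -0.056 tilt down -1.0
```

View pics/w3.png

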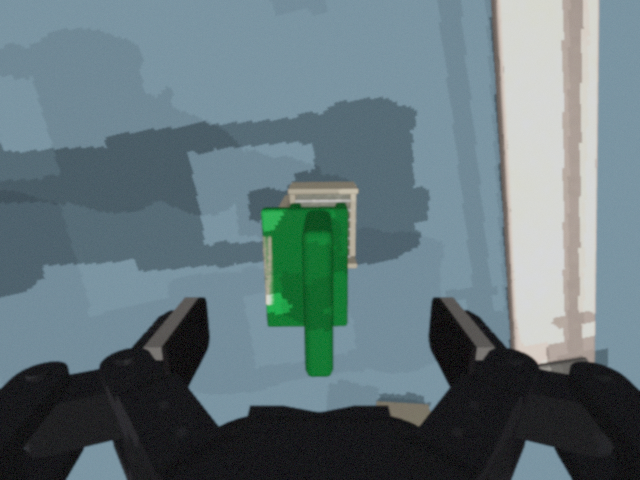

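step_arm --targets '[[[0,0,0,0,1],[0,0,0,0,1],[0,0,0,0,1],[0,0,0,0,1],[0,0,0,0,1],[0,0,0,0,1],[0,0,0,0,1],[0,0,0,0,1]]]'

```text
time: 4.37
tool_pos: [0.4361, 0.0173, 0.1535]
ee_rot: [1.374, 1.094, -1.373]
force: [-1.9, -0.5, 6.2]
gripper_width: 0.116
```

step_arm --targets '[[[-0.3,0,0,0,1],[-0.6,0,0,0,1],[-1,0,0,0,1],[-1,0,0,0,1],[-1,0,0,0,1]]]'

```text
time: 4.78
tool_pos: [0.4366, 0.0171, 0.1835]
ee_rot: [1.374, 1.092, -1.372]
force: [0.4, -0.9, -2.9]
gripper_width: 0.116
```

```bash
python3 - <<'E'
from h import *
plan([.4359,.0164,.153],-12.7)
snap('wrist','w4.png')
im=snap('scene','s4.png')
E
```

```text
t 4.78 pos [0.4366 0.0171 0.1835] rot [ 1.374  1.092 -1.372] F [ 0.39 -0.85 -2.9 ] w 0.116
yaw -12.94 units [ 1.018 -0.019  0.028] -0.04 tilt down -1.0
```

View pics/w4.png

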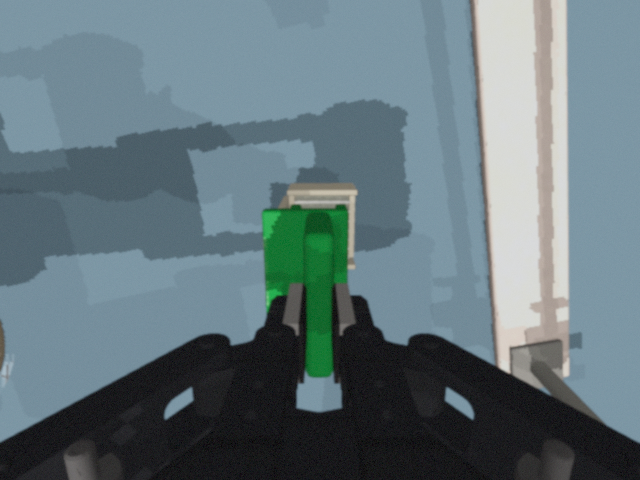

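View pics/s4.png

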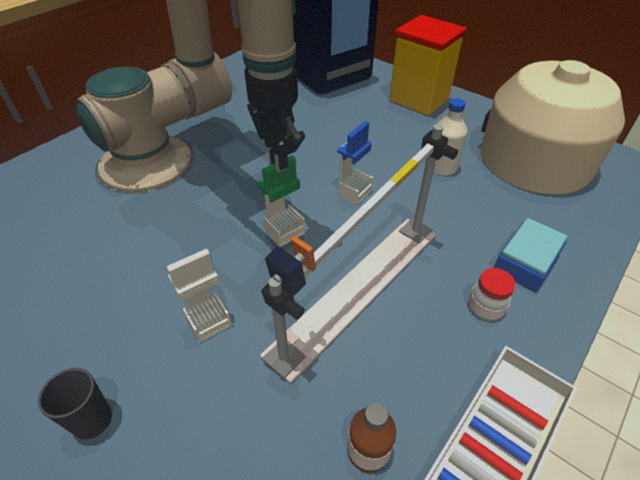

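```bash
python3 - <<'E'
from h import *
plan([.548,.110,.2915],-2.1)
E
```

```text
t 4.88 pos [0.4355 0.0173 0.1825] rot [ 1.373  1.094 -1.374] F [-0.64  0.62 -3.97] w 0.115
yaw -12.94 units [-3.635  2.958 -3.852] -1.807 tilt down -1.0
```

step_arm --targets '[[[-0.9,0,0,0,1],[-1.8,0,0,0,1],[-2.8,0.5,-0.6,-0.4,1],[-3.63,1.1,-1.4,-0.8,1],[-3.63,1.8,-2.3,-1.3,1],[-3.63,2.5,-3.2,-1.8,1],[-3.63,2.96,-3.85,-1.8,1],[-3.63,2.96,-3.85,-1.8,1]]]'

```text
time: 5.55
tool_pos: [0.5521, 0.1132, 0.29]
ee_rot: [1.238, 1.194, -1.232]
force: [0.7, 0.6, -1.4]
gripper_width: 0.118
```

step_arm --targets '[[[0,0,0,0,1],[0,0,0,0,1],[0,0,0,0,1],[0,0,0,0,1]]]'

```text
time: 5.88
tool_pos: [0.5476, 0.1092, 0.2918]
ee_rot: [1.237, 1.191, -1.238]
force: [-0.0, 0.4, -3.4]
gripper_width: 0.115
```

```bash
python3 - <<'E'
from h import *
plan([.624,.107,.2915],-2.1)
im=snap('wrist','w5.png');im2=snap('scene','s5.png');im3=snap('top','t5.png')
for n in ('scene','top','wrist'):
  for l in ('green_fin','green_slot','load_mark','station'): print(n,l,[(np.round(q['at'],1).tolist(),round(q['confidence'],2)) for q in arm.mark_of(l,n)[:2]])
E
```

```text
t 5.88 pos [0.5476 0.1092 0.2918] rot [ 1.237  1.191 -1.238] F [-0.03  0.36 -3.42] w 0.115
yaw -2.19 units [ 0.009  2.548 -0.023] -0.015 tilt down -1.0
scene green_fin [([365.8, 119.3], 0.96), ([362.7, 211.4], 0.41)]
scene green_slot [([365.8, 132.5], 0.79)]
scene load_mark [([403.2, 177.9], 0.9)]
scene station [([357.8, 293.3], 0.82)]
top green_fin [([245.8, 213.2], 0.63)]
top green_slot [([246.3, 215.6], 0.65)]
top load_mark [([254.1, 163.6], 0.83)]
top station [([327.9, 186.6], 0.64)]
wrist green_fin [([318.9, 287.4], 0.58)]
wrist green_slot []
wrist load_mark [([437.0, 237.0], 0.86)]
wrist station [([377.5, 268.6], 0.6)]
```

View pics/w5.png

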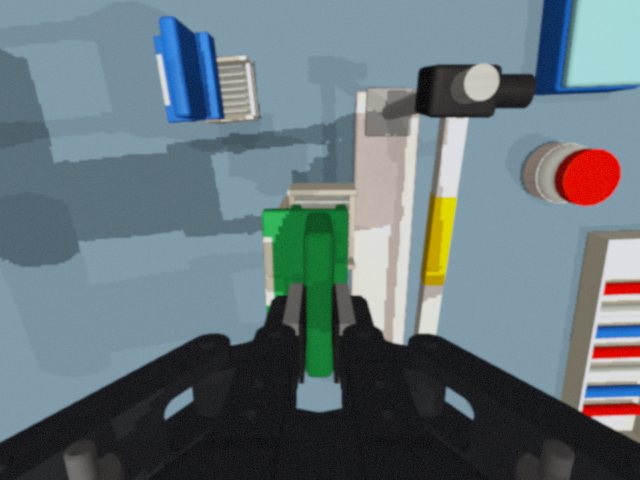

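View pics/s5.png

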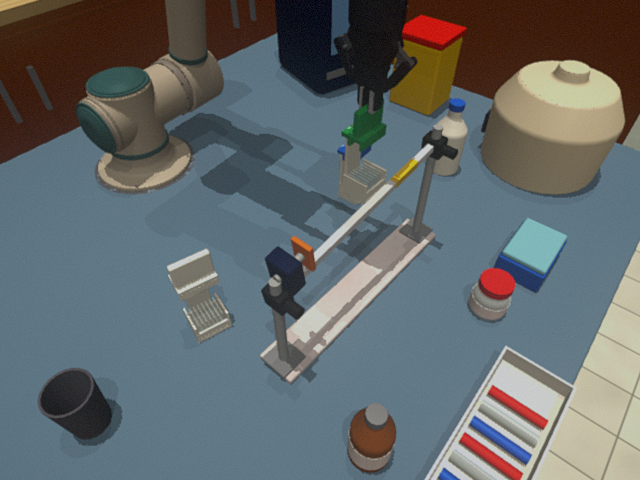

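View pics/t5.png

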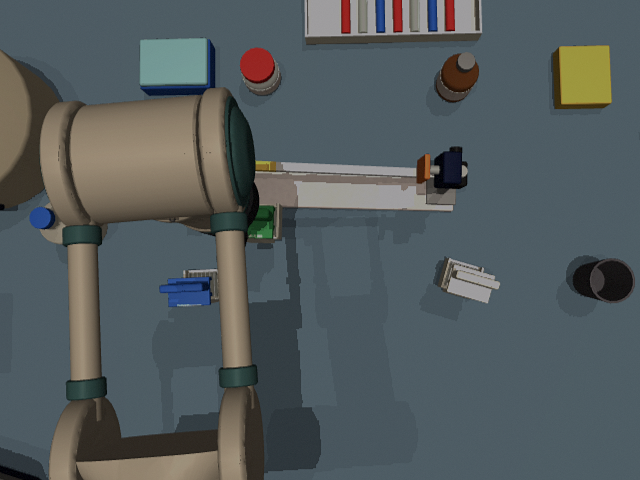

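```bash
python3 - <<'E'
from h import *
f=cv2.imread('pics/w5.png')[110:330,390:480]
cv2.imwrite('pics/w5c.png',cv2.resize(f,None,fx=6,fy=2.7,interpolation=cv2.INTER_NEAREST))
E
```

```text
(no output)
```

View pics/w5c.png

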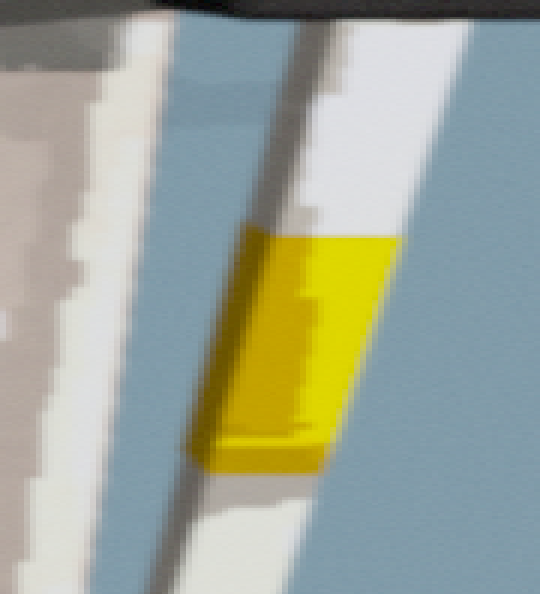

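```bash
python3 - <<'E'
from h import *
s=st();im=arm.get_image('wrist')
for z in(.219,):
  for p,dz in (((435.0,197),3.7),((456.8,197),3.7),((423.8,284.4),-3.7),((443.8,284.4),-3.7)):
    print(watz(im,p,z+dz/1000,s).round(4))
print(cv2.minMaxLoc(np.zeros((2,2)))[0]); print(im['mtx'][0])
E
```

```text
t 6.63 pos [0.5484 0.1099 0.2918] rot [ 1.237  1.191 -1.237] F [ 0.14  0.24 -2.55] w 0.116
[0.6183 0.1386 0.2227]
[0.6311 0.1382 0.2227]
[0.6161 0.0802 0.2153]
[0.6291 0.0797 0.2153]
0.0
[370.97269686   0.         318.66030071]
```

step_arm --targets '[[[0,0.6,0,0,1],[0,1.2,0,0,1],[0,1.8,0,0,1],[0,2.3,0,0,1],[0,2.52,0,0,1],[0,2.52,0,0,1],[0,2.52,0,0,1],[0,2.52,0,0,1]]]'

```text
time: 7.35
tool_pos: [0.6229, 0.1072, 0.2918]
ee_rot: [1.236, 1.192, -1.238]
force: [-0.4, 0.3, -2.3]
gripper_width: 0.115
```

```bash
python3 - <<'E'
from h import *
plan([.6237,.107,.2915],-2.1)
im=snap('wrist','w6.png');im2=snap('scene','s6.png')
c=cv2.resize(im2['frame'][60:240,320:460],None,fx=3.3,fy=3.3,interpolation=cv2.INTER_NEAREST);cv2.imwrite('pics/s6c.png',c)
st()
E
```

```text
t 7.35 pos [0.6229 0.1072 0.2918] rot [ 1.236  1.192 -1.238] F [-0.42  0.35 -2.34] w 0.115
yaw -2.13 units [0.011 0.027 0.005] -0.006 tilt down -1.0
t 7.45 pos [0.623  0.1072 0.2922] rot [ 1.236  1.192 -1.237] F [-0.71  0.15 -2.5 ] w 0.112
```

View pics/w6.png

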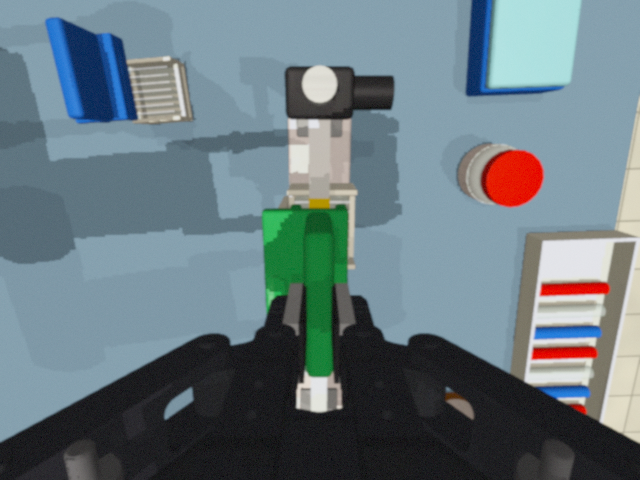

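View pics/s6c.png

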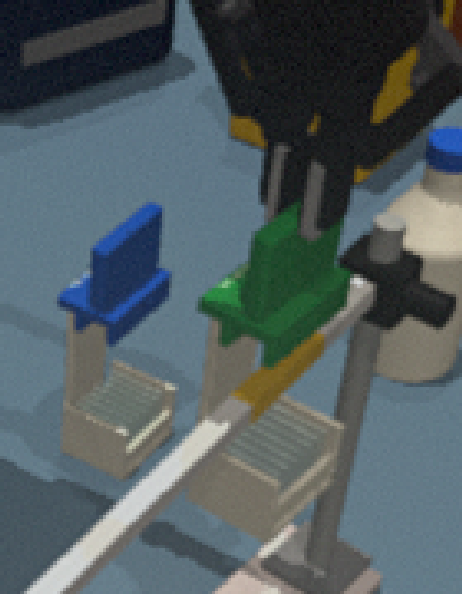

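step_arm --targets '[[[0.3,0.01,0,0,1],[0.5,0.01,0,0,1],[0.6,0.01,0,0,1],[0.65,0.01,0,0,1],[0.7,0.01,0,0,1],[0.7,0.01,0,0,1],[0.7,0.01,0,0,1]]]'

```text
time: 8.03
tool_pos: [0.6243, 0.107, 0.2709]
ee_rot: [1.237, 1.191, -1.237]
force: [-0.2, 0.1, -2.8]
gripper_width: 0.114
```

```bash
python3 - <<'E'
from h import *
st()
im=snap('wrist','w7.png');im2=snap('scene','s7.png')
c=cv2.resize(im2['frame'][60:240,320:460],None,fx=3.3,fy=3.3,interpolation=cv2.INTER_NEAREST);cv2.imwrite('pics/s7c.png',c)
st()
E
```

```text
t 8.03 pos [0.6243 0.107  0.2709] rot [ 1.237  1.191 -1.237] F [-0.23  0.05 -2.8 ] w 0.114
t 8.13 pos [0.6244 0.107  0.2711] rot [ 1.237  1.191 -1.236] F [-0.66 -0.4  -2.21] w 0.112
```

View pics/s7c.png

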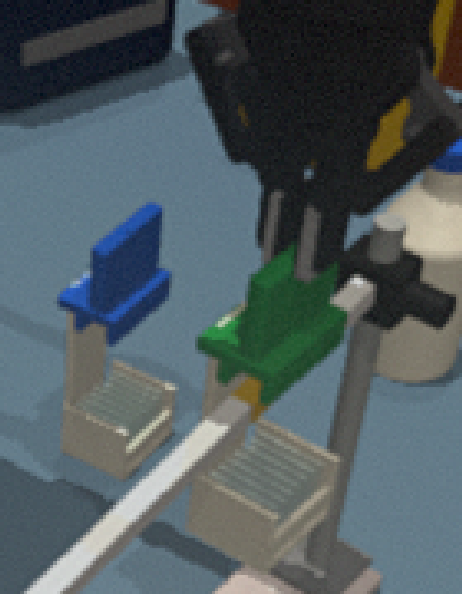

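step_arm --targets '[[[0.03,0,0,0,1],[0.06,0,0,0,1],[0.09,0,0,0,1],[0.12,0,0,0,1],[0.12,0,0,0,1]]]'

```text
time: 8.55
tool_pos: [0.6241, 0.107, 0.2669]
ee_rot: [1.236, 1.192, -1.237]
force: [0.5, 0.2, -4.1]
gripper_width: 0.116
```

step_arm --targets '[[[0.02,0,0,0,1],[0.04,0,0,0,1],[0.06,0,0,0,1],[0.06,0,0,0,1]]]'

```text
time: 8.88
tool_pos: [0.6242, 0.107, 0.2653]
ee_rot: [1.236, 1.191, -1.237]
force: [0.5, -0.1, -3.2]
gripper_width: 0.114
```

step_arm --targets '[[[0.02,0,0,0,1],[0.04,0,0,0,1],[0.04,0,0,0,1]]]'

```text
time: 9.13
tool_pos: [0.6242, 0.1071, 0.2641]
ee_rot: [1.237, 1.191, -1.237]
force: [0.9, -0.3, -3.4]
gripper_width: 0.115
```

Plenty of time; continue in 1 mm feels.

step_arm --targets '[[[0.02,0,0,0,1],[0.04,0,0,0,1],[0.04,0,0,0,1]]]'

```text
time: 9.38
tool_pos: [0.6242, 0.1071, 0.2629]
ee_rot: [1.237, 1.191, -1.237]
force: [-1.1, -0.7, -2.7]
gripper_width: 0.117
```

step_arm --targets '[[[0.015,0,0,0,1],[0.03,0,0,0,1],[0.03,0,0,0,1]]]'

```text
time: 9.63
tool_pos: [0.6242, 0.107, 0.262]
ee_rot: [1.237, 1.191, -1.237]
force: [0.2, -0.3, -2.8]
gripper_width: 0.113
```

step_arm --targets '[[[0.015,0,0,0,1],[0.03,0,0,0,1],[0.03,0,0,0,1]]]'

```text
time: 9.88
tool_pos: [0.6242, 0.107, 0.2611]
ee_rot: [1.237, 1.191, -1.237]
force: [-0.1, -0.4, -2.7]
gripper_width: 0.115
```

step_arm --targets '[[[0.015,0,0,0,1],[0.03,0,0,0,1],[0.03,0,0,0,1]]]'

```text
time: 10.13
tool_pos: [0.6242, 0.1071, 0.2602]
ee_rot: [1.237, 1.191, -1.237]
force: [0.9, -0.1, -2.6]
gripper_width: 0.117
```

step_arm --targets '[[[0.015,0,0,0,1],[0.025,0,0,0,1],[0.025,0,0,0,1]]]'

```text
time: 10.38
tool_pos: [0.6243, 0.107, 0.2596]
ee_rot: [1.237, 1.191, -1.237]
force: [-0.2, 0.0, -2.1]
gripper_width: 0.118
```

step_arm --targets '[[[0.01,0,0,0,1],[0.02,0,0,0,1],[0.02,0,0,0,1]]]'

```text
time: 10.63
tool_pos: [0.6244, 0.107, 0.2593]
ee_rot: [1.237, 1.191, -1.236]
force: [-0.6, -0.2, -0.5]
gripper_width: 0.117
```

step_arm --targets '[[[0.01,0,0,0,1],[0.015,0,0,0,1],[0.015,0,0,0,1]]]'

```text
time: 10.88
tool_pos: [0.6244, 0.1069, 0.259]
ee_rot: [1.237, 1.19, -1.236]
force: [0.6, -0.3, 0.9]
gripper_width: 0.118
```

step_arm --targets '[[[0.01,0,0,0,1],[0.015,0,0,0,1],[0.015,0,0,0,1],[0.015,0,0,0,1]]]'

```text
time: 11.22
tool_pos: [0.6245, 0.1069, 0.2586]
ee_rot: [1.237, 1.19, -1.236]
force: [-0.3, -2.1, 1.8]
gripper_width: 0.116
```

step_arm --targets '[[[0,0,0,0,1],[0,0,0,0,1],[0,0,0,0,1],[0,0,0,0,1]]]'

```text
time: 11.55
tool_pos: [0.6245, 0.1069, 0.2584]
ee_rot: [1.237, 1.19, -1.236]
force: [0.1, -0.8, 3.4]
gripper_width: 0.116
```

```bash
python3 - <<'E'
from h import *
st()
im=snap('wrist','w8.png');im2=snap('scene','s8.png')
c=cv2.resize(im2['frame'][60:240,320:460],None,fx=3.3,fy=3.3,interpolation=cv2.INTER_NEAREST);cv2.imwrite('pics/s8c.png',c)
st()
E
```

```text
t 11.55 pos [0.6245 0.1069 0.2584] rot [ 1.237  1.19  -1.236] F [ 0.1  -0.85  3.37] w 0.116
t 11.65 pos [0.6245 0.107  0.2584] rot [ 1.237  1.19  -1.236] F [ 0.56 -1.59  4.23] w 0.114
```

View pics/s8c.png

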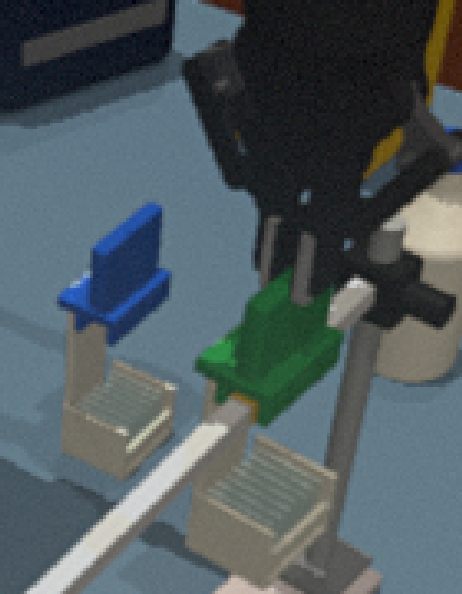

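View pics/w8.png

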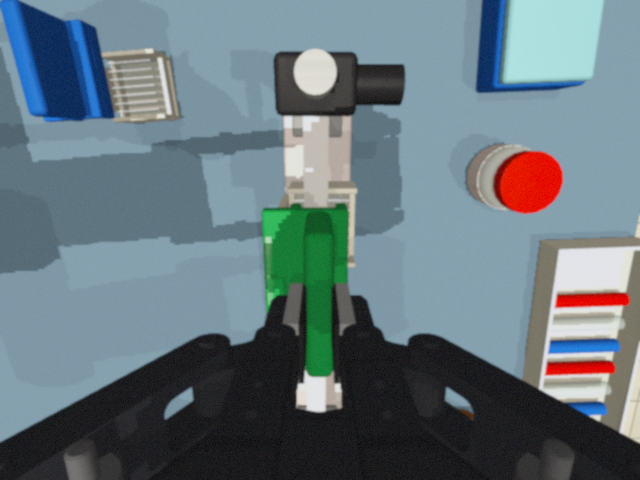

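step_arm --targets '[[[0,0,0,0,-1],[0,0,0,0,-1],[0,0,0,0,-1],[0,0,0,0,-1],[0,0,0,0,-1],[0,0,0,0,-1],[0,0,0,0,-1],[0,0,0,0,-1]]]'

```text
time: 12.32
tool_pos: [0.6242, 0.1071, 0.2581]
ee_rot: [1.237, 1.191, -1.237]
force: [0.3, 0.4, 0.1]
gripper_width: 1.001
```

```bash
python3 - <<'E'
from h import *
st()
im2=snap('scene','s9.png');im=snap('wrist','w9.png')
E
```

```text
t 12.32 pos [0.6242 0.1071 0.2581] rot [ 1.237  1.191 -1.237] F [0.33 0.35 0.12] w 1.001
```

View pics/s9.png

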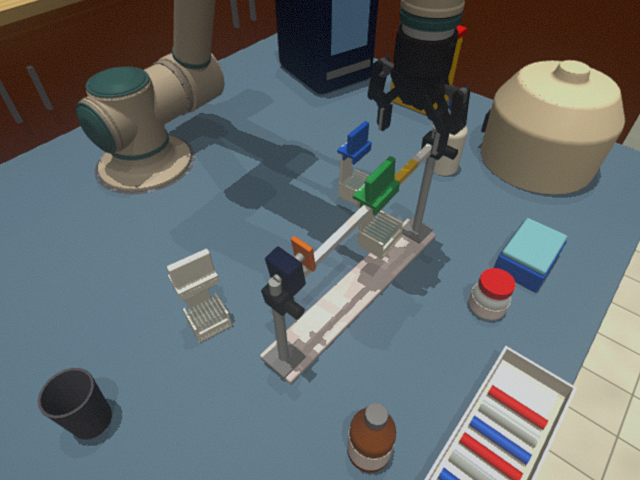

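View pics/w9.png

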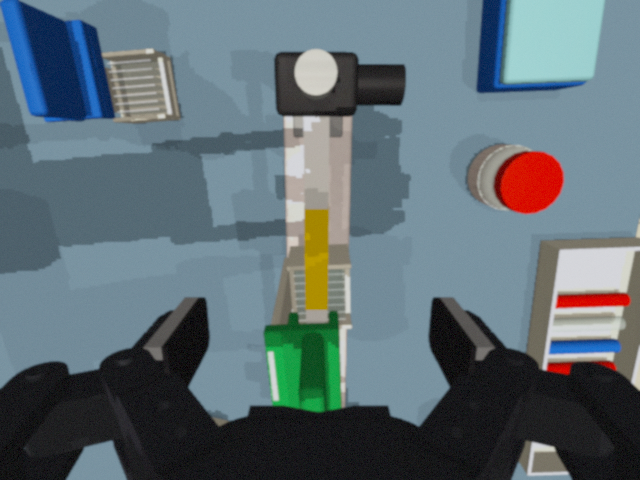

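step_arm --targets '[[[-0.5,0,0,0,-1],[-1,0,0,0,-1],[-1.5,0,0,0,-1],[-2,0,0,0,-1],[-2,0,0,0,-1],[-2,0,0,0,-1],[-2,0,0,0,1],[-2,0,0,0,1]]]'

```text
time: 13.08
tool_pos: [0.6237, 0.107, 0.3167]
ee_rot: [1.235, 1.193, -1.239]
force: [-0.3, -0.4, 0.0]
gripper_width: 0.75
```

step_arm --targets '[[[0,0,0,0,1],[0,0,0,0,1],[0,0,0,0,1],[0,0,0,0,1],[0,0,0,0,1],[0,0,0,0,1],[0,0,0,0,1],[0,0,0,0,1]]]'

```text
time: 13.75
tool_pos: [0.6243, 0.1071, 0.3181]
ee_rot: [1.237, 1.191, -1.237]
force: [-0.5, -0.5, 0.2]
gripper_width: 0.001
```

```bash
python3 - <<'E'
from h import *
st()
R={}
L=('green_fin','green_slot','blue_fin','white_fin')
for n in ('scene','top'):
    im=snap(n,n+'10.png')
    for l in L:
        r=arm.mark_of(l,n); print(n,l,[(np.round(q['at'],1).tolist(),round(q['confidence'],2)) for q in r[:2]])
        R[n,l]=[ray(im,q['at']) for q in r[:1]]
for l in L:
    for a in R['scene',l]:
        for b in R['top',l]:
            x,e=tri([a,b]);print(l,x.round(4),np.round(e,4))
E
```

```text
t 13.75 pos [0.6243 0.1071 0.3181] rot [ 1.237  1.191 -1.237] F [-0.53 -0.47  0.16] w 0.001
scene green_fin [([318.1, 234.6], 0.8)]
scene green_slot [([324.6, 248.0], 0.59)]
scene blue_fin [([356.1, 137.0], 0.96)]
scene white_fin [([191.1, 270.3], 0.87), ([400.7, 177.5], 0.75)]
top green_fin [([397.6, 167.7], 0.62), ([393.2, 172.2], 0.4)]
top green_slot [([394.6, 171.4], 0.97), ([253.8, 167.2], 0.18)]
top blue_fin [([183.6, 289.8], 0.71)]
top white_fin [([472.7, 278.2], 0.58)]
green_fin [ 0.6138 -0.089   0.2278] [0.0014 0.0014]
green_slot [ 0.6166 -0.0844  0.1984] [0.0025 0.0025]
blue_fin [0.4511 0.2252 0.1473] [0.0002 0.0002]
white_fin [ 0.4626 -0.2033  0.1438] [0.0015 0.0015]
```

View pics/scene10.png

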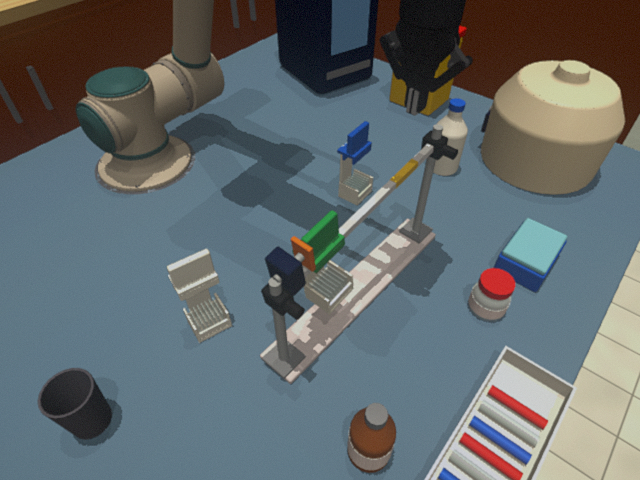

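View pics/top10.png

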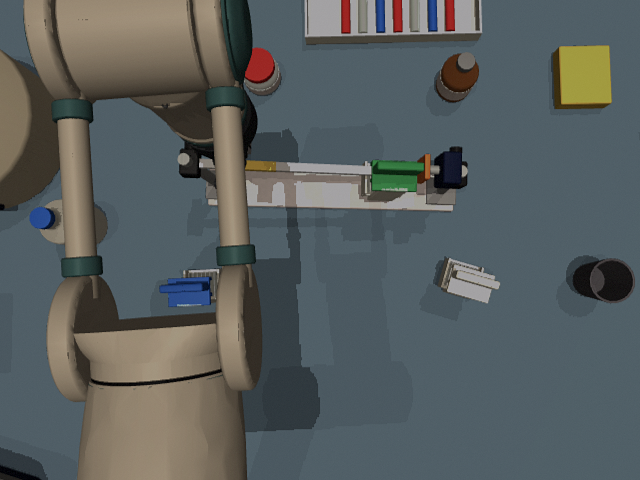

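```bash
python3 - <<'E'
from h import *
plan([.619,-.018,.236],-2.2)
E
```

```text
t 14.25 pos [0.6243 0.1071 0.3181] rot [ 1.237  1.191 -1.237] F [ 0.38 -0.12  0.57] w 0.001
yaw -2.14 units [ 2.736 -0.019  4.173] 0.01 tilt down -1.0
```

step_arm --targets '[[[0,-0.02,1,0,1],[0,-0.02,2,0,1],[0,-0.02,3,0,1],[0,-0.02,3.8,0,1],[0.8,-0.02,4.17,0,1],[1.6,-0.02,4.17,0,1],[2.3,-0.02,4.17,0,1],[2.74,-0.02,4.17,0,1]]]'

```text
time: 14.92
tool_pos: [0.6178, -0.0184, 0.2335]
ee_rot: [1.236, 1.193, -1.24]
force: [-0.6, -0.2, -0.8]
gripper_width: -0.001
```

step_arm --targets '[[[0,0,0,0,1],[0,0,0,0,1],[0,0,0,0,1]]]'

```text
time: 15.17
tool_pos: [0.6197, -0.018, 0.2371]
ee_rot: [1.237, 1.19, -1.235]
force: [-0.6, -0.0, 0.6]
gripper_width: -0.002
```

```bash
python3 - <<'E'
from h import *
st()
snap('wrist','w11.png');im=snap('scene','s11.png')
cv2.imwrite('pics/s11c.png',cv2.resize(im['frame'][150:330,240:420],None,fx=3.3,fy=3.3,interpolation=cv2.INTER_NEAREST))
E
```

```text
t 15.17 pos [ 0.6197 -0.018   0.2371] rot [ 1.237  1.19  -1.235] F [-0.6  -0.04  0.6 ] w -0.002
```

View pics/s11c.png

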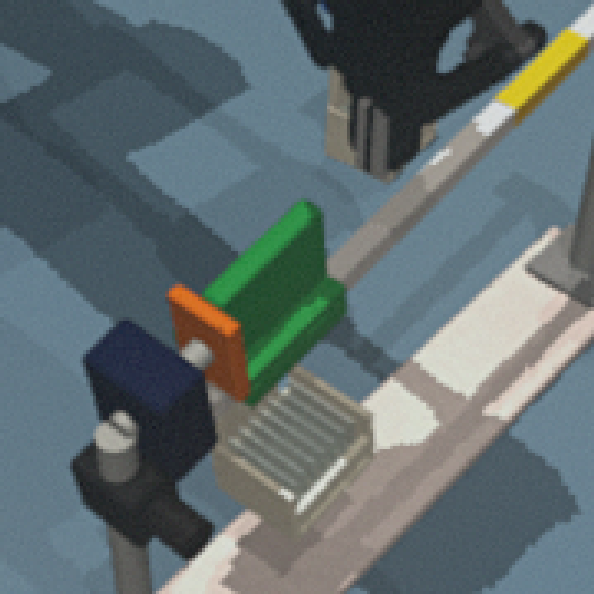

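View pics/w11.png

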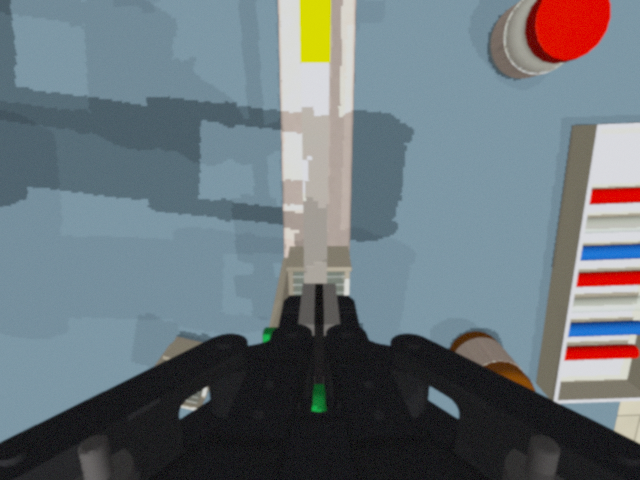

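step_arm --targets '[[[0.02,-0.02,0.2,0,1],[0.04,-0.02,0.4,0,1],[0.07,-0.02,0.6,0,1],[0.07,-0.02,0.65,0,1],[0.07,-0.02,0.65,0,1]]]'

```text
time: 15.68
tool_pos: [0.6176, -0.0383, 0.2338]
ee_rot: [1.237, 1.191, -1.238]
force: [0.1, -0.1, -0.6]
gripper_width: 0.002
```

step_arm --targets '[[[0,0,0.05,0,1],[0.01,0,0.1,0,1],[0.01,0,0.1,0,1]]]'

```text
time: 15.93
tool_pos: [0.6175, -0.0406, 0.2334]
ee_rot: [1.237, 1.191, -1.237]
force: [-1.0, 0.4, -0.2]
gripper_width: 0.004
```

step_arm --targets '[[[0,0,0.03,0,1],[0.01,0,0.06,0,1],[0.01,0,0.06,0,1]]]'

```text
time: 16.18
tool_pos: [0.6175, -0.0423, 0.2331]
ee_rot: [1.236, 1.191, -1.237]
force: [0.4, -0.0, 0.2]
gripper_width: 0.003
```

step_arm --targets '[[[0,0,0.03,0,1],[0.01,0,0.06,0,1],[0.01,0,0.06,0,1]]]'

```text
time: 16.43
tool_pos: [0.6174, -0.0442, 0.2329]
ee_rot: [1.237, 1.191, -1.237]
force: [-0.1, 0.7, -0.3]
gripper_width: 0.003
```

step_arm --targets '[[[0,0,0.03,0,1],[0.01,0,0.06,0,1],[0.01,0,0.06,0,1]]]'

```text
time: 16.68
tool_pos: [0.6173, -0.046, 0.2325]
ee_rot: [1.237, 1.191, -1.237]
force: [-0.6, -0.1, 0.4]
gripper_width: 0.001
```

step_arm --targets '[[[0,0,0.03,0,1],[0.01,0,0.06,0,1],[0.01,0,0.06,0,1]]]'

```text
time: 16.93
tool_pos: [0.6174, -0.0474, 0.2324]
ee_rot: [1.237, 1.191, -1.236]
force: [0.0, 0.5, -0.1]
gripper_width: -0.004
```

step_arm --targets '[[[0,0,0.03,0,1],[0.01,0,0.06,0,1],[0.01,0,0.06,0,1]]]'

```text
time: 17.18
tool_pos: [0.6175, -0.0478, 0.2324]
ee_rot: [1.239, 1.193, -1.234]
force: [1.4, 4.1, 0.6]
gripper_width: -0.0
```

step_arm --targets '[[[0,0,0.03,0,1],[0.01,0,0.06,0,1],[0.01,0,0.06,0,1]]]'

```text
time: 17.43
tool_pos: [0.6175, -0.0494, 0.2321]
ee_rot: [1.239, 1.193, -1.234]
force: [1.3, 5.3, 1.7]
gripper_width: -0.001
```

step_arm --targets '[[[0,0,0.03,0,1],[0.01,0,0.06,0,1],[0.01,0,0.06,0,1]]]'

```text
time: 17.68
tool_pos: [0.6174, -0.0512, 0.2319]
ee_rot: [1.239, 1.193, -1.234]
force: [0.6, 5.2, 2.7]
gripper_width: 0.001
```

step_arm --targets '[[[0,0,0.03,0,1],[0.01,0,0.06,0,1],[0.01,0,0.06,0,1]]]'

```text
time: 17.93
tool_pos: [0.6174, -0.0531, 0.2317]
ee_rot: [1.239, 1.193, -1.234]
force: [0.1, 5.1, 3.2]
gripper_width: 0.001
```

step_arm --targets '[[[0,0,0.03,0,1],[0.01,0,0.06,0,1],[0.01,0,0.06,0,1]]]'

```text
time: 18.18
tool_pos: [0.6173, -0.0548, 0.2314]
ee_rot: [1.239, 1.193, -1.234]
force: [0.9, 5.3, 3.0]
gripper_width: 0.001
```

step_arm --targets '[[[0,0,0.03,0,1],[0.01,0,0.06,0,1],[0.01,0,0.06,0,1]]]'

```text
time: 18.43
tool_pos: [0.6173, -0.0567, 0.2312]
ee_rot: [1.239, 1.193, -1.234]
force: [-0.0, 5.2, 2.8]
gripper_width: 0.002
```

step_arm --targets '[[[0,0,0.03,0,1],[0,0,0.06,0,1],[0,0,0.06,0,1]]]'

```text
time: 18.68
tool_pos: [0.6171, -0.0584, 0.231]
ee_rot: [1.239, 1.193, -1.234]
force: [1.1, 5.2, 2.4]
gripper_width: -0.001
```

step_arm --targets '[[[0,0,0.03,0,1],[0.01,0,0.05,0,1],[0.01,0,0.05,0,1]]]'

```text
time: 18.93
tool_pos: [0.6171, -0.0599, 0.2308]
ee_rot: [1.239, 1.193, -1.234]
force: [0.1, 5.3, 2.4]
gripper_width: 0.003
```

step_arm --targets '[[[0,0,0.02,0,1],[0.01,0,0.04,0,1],[0.01,0,0.04,0,1]]]'

```text
time: 19.18
tool_pos: [0.6171, -0.0607, 0.2307]
ee_rot: [1.24, 1.193, -1.233]
force: [0.5, 6.6, 3.6]
gripper_width: 0.002
```

step_arm --targets '[[[0,0,0.02,0,1],[0,0,0.03,0,1],[0,0,0.03,0,1]]]'

```text
time: 19.43
tool_pos: [0.6171, -0.0607, 0.2307]
ee_rot: [1.241, 1.195, -1.232]
force: [-0.1, 8.7, 4.7]
gripper_width: 0.0
```

step_arm --targets '[[[0,0,0.02,0,1],[0,0,0.03,0,1],[0,0,0.03,0,1]]]'

```text
time: 19.68
tool_pos: [0.6171, -0.0607, 0.2308]
ee_rot: [1.242, 1.196, -1.232]
force: [-0.5, 10.2, 4.2]
gripper_width: -0.0
```

step_arm --targets '[[[0,0,0.02,0,1],[0,0,0.03,0,1],[0,0,0.03,0,1]]]'

```text
time: 19.93
tool_pos: [0.6171, -0.0607, 0.2308]
ee_rot: [1.243, 1.197, -1.231]
force: [1.1, 11.5, 3.2]
gripper_width: -0.003
```

step_arm --targets '[[[0,0,-0.1,0,1],[0,0,-0.3,0,1],[0,0,-0.8,0,1],[0,0,-1.5,0,1],[-1,0,-2,0,1],[-2,0,-2.5,0,1],[-3,0,-3.5,0,1],[-3,0,-4,0,1]]]'

```text
time: 20.6
tool_pos: [0.6234, 0.057, 0.3264]
ee_rot: [1.242, 1.184, -1.227]
force: [0.8, 0.1, 1.5]
gripper_width: -0.001
```

step_arm --targets '[[[0,-1,-0.5,0,1],[0,-2,-0.5,0,1],[0,-3,-0.5,0,1],[0,-4,-0.5,0,1],[0,-4,-0.5,0,1],[0,-4,-0.5,0,1]]]'

```text
time: 21.1
tool_pos: [0.5003, 0.0742, 0.3205]
ee_rot: [1.236, 1.19, -1.236]
force: [0.8, -0.7, 1.0]
gripper_width: -0.001
```

```bash
python3 - <<'E'
from h import *
st()
R={}
L=('green_fin','green_slot','blue_fin','white_fin')
for n in ('scene','top'):
    im=snap(n,n+'12.png')
    for l in L:
        r=arm.mark_of(l,n); R[n,l]=[ray(im,q['at']) for q in r[:1]]
    if n=='scene': cv2.imwrite('pics/s12c.png',cv2.resize(im['frame'][150:330,240:420],None,fx=3.3,fy=3.3,interpolation=cv2.INTER_NEAREST))
    else: cv2.imwrite('pics/t12c.png',cv2.resize(im['frame'][140:220,340:490],None,fx=5,fy=5,interpolation=cv2.INTER_NEAREST))
ps=0
for l in L:
    for a in R['scene',l]:
        for b in R['top',l]:
            x,e=tri([a,b]);d=x-np.array([.6203,.010,0]);c,s_=np.cos(np.radians(-2.2)),np.sin(np.radians(-2.2))
            print(l,x.round(4),np.round(e,4),'station',round(c*d[0]+s_*d[1],4),round(-s_*d[0]+c*d[1],4))
E
```

```text
t 21.1 pos [0.5003 0.0742 0.3205] rot [ 1.236  1.19  -1.236] F [ 0.76 -0.73  1.  ] w -0.001
green_fin [ 0.6135 -0.1006  0.2216] [0.0008 0.0008] station -0.0025 -0.1108
green_slot [ 0.6153 -0.0983  0.2005] [0.0003 0.0003] station -0.0009 -0.1084
blue_fin [0.4537 0.2263 0.1456] [0.0009 0.0009] station -0.1748 0.2097
white_fin [ 0.4615 -0.2024  0.146 ] [0.0022 0.0022] station -0.1505 -0.2183
```

View pics/s12c.png

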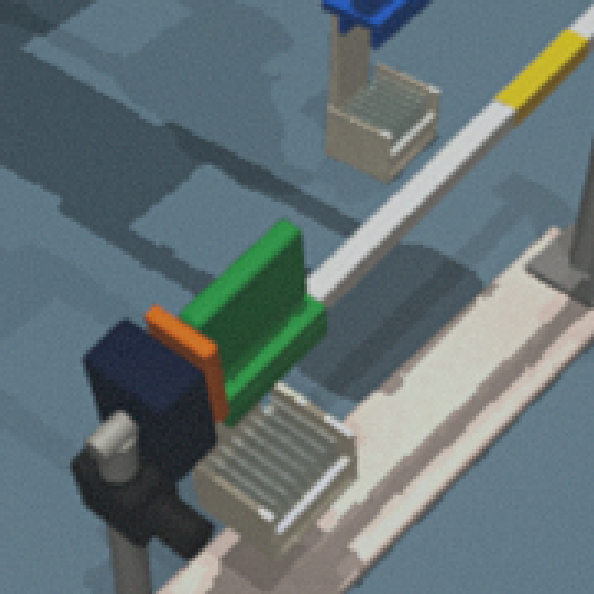

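View pics/t12c.png

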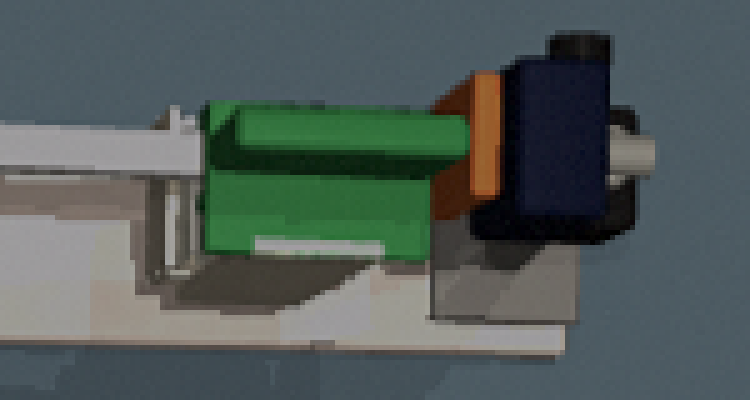

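```bash
python3 -c "
from h import *
st();print(arm.job_done())"
```

```text
t 21.6 pos [0.5021 0.0737 0.3196] rot [ 1.236  1.191 -1.237] F [-0.03  0.7  -0.19] w 0.0
the job is handed in; nothing more can be done
None
```

The green carrier is hanging on the rail against the orange pad, with the pad pushed fully home. The job is handed in, and the robot reported no verdict.

- **Hanging it:** I gripped the green fin and moved the carrier over the yellow mark. I lowered it in steps of about 1 mm or less until the rail took its weight. The force there was about 6–7 N (limit 15 N), measured as the change from the carrier's hanging weight.
- **Running down:** I let go at the mark, and it slid to the pad by itself.
- **Pushing the pad home:** with the fingers shut, I pushed it down along the rail. The pad gave way at about 5 N and moved about 13 mm after contact. It then stopped hard while the force rose to 11.5 N (limit 25 N), and I backed off.

**Last checks:**
- The green fin is at station y ≈ -0.111 m, where -0.112 m is expected with the pad home. Its x is about -2.5 mm (±10 mm allowed).
- In the pictures the carrier sits against the pad, and the pad sits against its block.
- The blue carrier shows about 4 mm from its first measured place and the white one about 4 mm, mostly in height. That is close to the camera error, and I did not notice any contact with either.
- The arm was clear of everything at 21.6 s (limit 56 s).
- No check failed. The pad's position was judged from the hard stop and the pictures, since it cannot be read directly.

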